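# Snap a tube lamp into its spring-clip fitting on the shop counter

## Task

The display-case lamp fitting stands on the shop counter, waiting for its new lamp. Take the tube lamp from the cardboard cradle and press it down between the fitting's two spring clips until it snaps fully home and lies level on both saddles, then let go of it. Do not disturb the other things on the counter.

Things in the scene. Friction and masses are not known exactly. Their poses are not given: they have to be found in the camera images.
- lamp: Tube lamp, loose, about 70 g: white plastic cylinder 22 mm in diameter with aluminium ends, 132 mm long in all; the last 8 mm of each end taper at 45 degrees to a flat tip 6 mm across. Origin at its middle on the centre line; its y axis runs along it. Both ends alike; may be rolled about its length. Starts level in the cradle.
- cradle: Cardboard cradle, fixed: plate 70 x 120 x 14 mm with two V supports at y = -40 and +40 mm that carry the lamp, its centre line 50 mm above the counter over the cradle's origin, lengthways within 4 mm. Between the supports (72 mm clear) 25 mm are free under the lamp. Origin mid-underside; y along the lamp, z up.
- fitting: Lamp fitting, fixed: dark foot plate 100 x 170 x 8 mm, two stubs, and a narrow white channel 44 mm wide, 176 mm long, its top 54 mm above the counter. On it two V saddles (at y = -40 and +40 mm, 8 mm long, V 30 mm wide at the top) and an upright steel spring clip at each end. Origin mid-underside; y runs from clip to clip, z up. The lamp goes in from straight above, along y, either way round.
- seat (a point): Where the lamp's middle (on its centre line) lies when home in the fitting: 88 mm above the counter, 34 mm above the channel's top, straight above the fitting's origin; axes as the fitting's. Pressing the lamp in takes about 6 to 15 N downward in all; once home the clips hold it down.
- clip_a_top (a point): Middle of the top edge of the clip at the fitting's +y end, 120 mm above the counter, 73 mm from the fitting's middle. Going down, the clip slopes inward (lead-in) to its narrowest place, 8 to 10 mm above seat height, 124 mm clear between the clips, then widens at 45 degrees to the pocket for the lamp's end, 133 mm between the clips.
- clip_b_top (a point): The same for the clip at the -y end. The tops stand 146 mm apart. The descending lamp first touches the lead-ins when its centre line is about 18 to 20 mm above seat height, and snaps inward over its last 6 mm, one end perhaps before the other.
- clip_a (a joint): Outward swing (rad) of the spring clip at the +y end about its foot, 32 mm below seat height: 0 at rest against its stop, limit 0.4. A bent steel strip 20 mm wide, 3 mm thick. The passing lamp bends it by about 0.1; it springs back to 0 when the lamp is home.
- clip_b (a joint): The same for the clip at the fitting's -y end; grows outward too.
- screwdriver: Bystander: black-handled screwdriver, 170 mm long, lying flat on the counter. Origin on its underside near the middle.
- tin: Bystander: small round tin, 60 mm in diameter, 45 mm high. Origin under its centre.
- can: Bystander: drink can, 66 mm in diameter, 122 mm high. Origin under its centre.
- drink: Bystander: amber bottle, 66 mm in diameter, 200 mm high. Origin under its centre.
- carton: Bystander: plain carton 60 x 110 x 45 mm. Origin under its centre.
- ledger: Bystander: black account book 150 x 210 x 24 mm. Origin under its centre.
- calculator: Bystander: desk calculator 150 x 100 x 20 mm. Origin under its centre.
There are look-alikes about, which are no part of the job. Of the things shaped like the lamp, the white one is meant.

How it is judged:
By the outcome, as a careful person would: the job done as asked, in the order asked, and still so for the second after the job is handed in, with the robot touching nothing.
It also fails if it takes over 38 s, if anything falls off the work surface, if the arm or the gripper's body presses on something with over 40 N, if the wrist force passes 120 N, or if a joint passes its speed limit or range.

## Robot

A 6-joint arm with a two-finger parallel gripper is mounted at the origin on the work surface. World frame = base frame: x ahead of the robot, y to its left, z up, the work surface at z = 0. Lengths are in m, angles in rad, forces in N, time in s.
With the tool pointing down it reaches from about 0.3 to 0.75 m from the base axis. Payload 8.5 kg.
Tool frame: the origin (TCP) lies at the very end of the fingers, on their centre line; the grasp point (between the pads) lies bot.grasp_offset behind it (bot.grasp_offset is the distance from the TCP to the grasp point, in m); y points along the fingers, z is the direction in which the jaws open and shut, and the axes are right-handed (so a half turn about y gives the same grasp; the last joint's range is limited). The gripper opens to 88 mm and grips with 3 to 60 N. Pads are 18 mm wide; open, the fingers measure 123 mm over their backs; the gripper's body (75 mm by 187 mm) begins 45 mm behind the grasp point.
Start: joints at [1.099, 0.381, 1.297, -0, 1.464, -0.215], TCP at [0.14, 0.532, 0.239] pointing down, gripper open.
Joint ranges: [-3.11, 3.11], [-0.89, 2.33], [0.22, 2.48], [-1.42, 4.56], [0.17, 2.85], [-2.88, 2.88]. Speed limits (rad/s): [2.39, 2.39, 3.14, 3.14, 3.14, 3.14].

## Interface

Orientations are given as [roll, pitch, yaw] about the fixed x, y, z axes, in that order (R = Rz(yaw) Ry(pitch) Rx(roll)).
In Python, from bench import get_state, vision, order, bot gives the robot as it stands.
- The arm moves only by the tool servo_tool, never from a script. Its argument "motion" is a list that holds one entry, the list of rows, each a list of 6 numbers: the shift along the world's x, y, z in cm, then the turn, a rotation vector about the world's x, y, z in rad. A call has exactly 10 rows; each row shifts and turns the pose as measured when the row begins; what a row does not reach is not made up. A row lasts 1/8 s, in which the tool goes at most 62.5 mm and 10.7 degrees, less where a joint would pass 70% of its speed; a pose out of reach is approached as far as the arm can. A call is refused whole if a number of a shift passes 6.25 or a number of a turn 0.188, either way. A call with a gripper value outside its range is refused whole. "grip" is the closure, from 0 (fully open) to 1 (shut), set as the call begins (left out, the last holds). The fingers move at their own pace and stop on an object; "newtons" is the grip in N (left out, the last holds). Time passes only in rows, so rows that do not move let the fingers close, or fill a call up. It gives the time, the measured TCP pose, the force and the opening at its end, in the units of the state.
- get_state(): the state, without advancing time (a new reading comes with each control period).
- vision.snapshot(name): name is "scene" or "top" or "wrist"; returns a dict with "pixels" (420x560x3 uint8, red, green, blue), "fx", "fy", "cx", "cy" (pixels), "cam_to_world" (4x4, takes a point from camera to world coordinates). Camera axes: x right, y down, z forward; pixel columns grow to the right and rows downward; lengths in m; the calibration is good to about 2 mm. A picture is of the moment at which its call begins. There is no depth.
- order.close_job(): hands the job in, once; it reports no verdict.
The state is a dict: "time": time; "joints": joint angles; "joint_velocities": joint speeds; "joint_torque": joint torques, N m; "position": TCP position; "eef_rot": TCP orientation; "force": force on the tool from outside, world axes, zero at the start; "torque": the same for the moment, N m; "opening": finger opening in m.
Only numpy, scipy, OpenCV 4.12 (cv2) and the standard library are available. Lean on these libraries where they do the work, as an engineer would, in place of code of your own. Each camera call takes 0.05 s, during which the arm holds its last target. There are 200 camera calls.

## Working session

There is one attempt and no reset: what is moved stays moved. The work goes in short steps, Python scripts to look and compute and a tool call to move; the robot and the scene stay as the last step left them, time stands still between calls to the robot, and variables do not carry over. Pictures are saved under pics/ and viewed, about 8 in all and at most 12, crops included, and the job is handed in when it is done.

Besides the shell and the picture viewer there is one more tool, called after "Call:" as name([rows], argument=value, ...), one row to a line, values as JSON. servo_tool: Moves the arm, as the interface text tells. Its arguments: {"type":"object","properties":{"motion":{"type":"array","items":{"type":"array","items":{"type":"array","items":{"type":"number"}}}},"grip":{"type":"number"},"newtons":{"type":"number"}},"required":["motion"]}

```bash
ls; mkdir -p pics
cat > h.py <<'E'
import numpy as np,cv2
from bench import get_state,vision,order,bot
def snap(n,f):
    s=vision.snapshot(n); cv2.imwrite('pics/'+f+'.png',s['pixels'][...,::-1]); np.save('pics/'+f+'.npy',s,allow_pickle=True); return s
def load(f): return np.load('pics/'+f+'.npy',allow_pickle=True).item()
def ray(s,u,v):
    T=np.array(s['cam_to_world']); d=T[:3,:3]@np.array([(u-s['cx'])/s['fx'],(v-s['cy'])/s['fy'],1]); return T[:3,3],d
def onz(s,u,v,z):
    o,d=ray(s,u,v); return o+d*(z-o[2])/d[2]
def proj(s,p):
    T=np.array(s['cam_to_world']); c=T[:3,:3].T@(np.array(p)-T[:3,3]); return s['cx']+s['fx']*c[0]/c[2],s['cy']+s['fy']*c[1]/c[2]
E
python3 - <<'E'
from h import *
for n in('top','scene','wrist'):
    s=snap(n,n+'0'); print(n,np.round(s['cam_to_world'],3).tolist(),s['fx'])
print(get_state(),bot.grasp_offset)
E
```

```text
pics
top [[-0.008, -0.995, 0.102, 0.442], [-1.0, 0.006, -0.012, -0.005], [0.011, -0.102, -0.995, 1.27], [0.0, 0.0, 0.0, 1.0]] 431.5228545130412
scene [[-0.524, 0.703, -0.481, 1.311], [0.852, 0.442, -0.282, 0.45], [0.015, -0.557, -0.83, 1.417], [0.0, 0.0, 0.0, 1.0]] 445.4100918853798
wrist [[0.254, 0.919, 0.303, 0.061], [0.967, -0.241, -0.08, 0.552], [-0.001, 0.313, -0.95, 0.383], [0.0, 0.0, 0.0, 1.0]] 335.04898655135
{'time': 0.15, 'joints': array([ 1.09874530e+00,  3.81022766e-01,  1.29801542e+00,  5.12825349e-05,
        1.46359636e+00, -2.15297903e-01]), 'joint_velocities': array([ 0.00031016, -0.00041505, -0.00417068,  0.00165271, -0.00196982,
        0.00043923]), 'joint_torque': array([ 2.08053636e-03, -4.38087559e+01, -2.24617445e+01,  7.13382661e-02,
        3.43331590e-02, -6.86422277e-05]), 'position': array([0.13956136, 0.53178781, 0.23831355]), 'eef_rot': array([-1.57180328e+00,  2.72395274e-04, -2.56758771e-01]), 'force': array([-0.50671809,  0.71012561, -0.71705807]), 'torque': array([-0.00823234, -0.01993796, -0.03604688]), 'opening': 0.08835819536697845} 0.0187
```

View pics/top0.png

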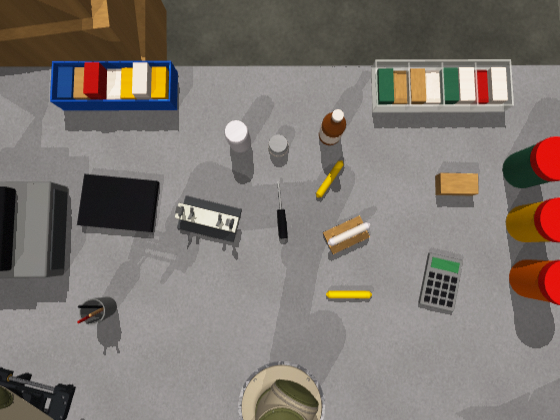

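View pics/scene0.png

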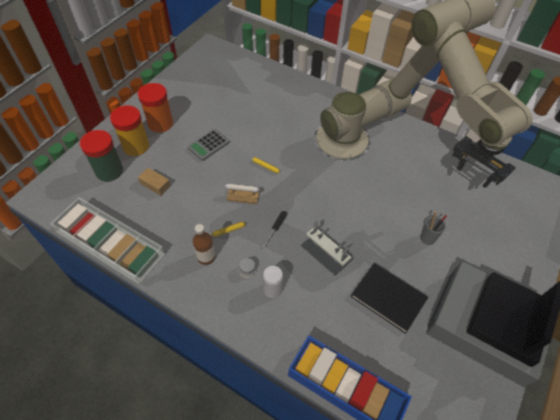

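The top view shows the white lamp on its cradle at about (348,236), the fitting at about (208,218), and two yellow look-alikes at (330,180) and (349,295).

Run:
```python
from h import *
t=load('top0'); s=load('scene0')
def rect(sn,x0,y0,x1,y1,th=150):
    im=sn['pixels'][y0:y1,x0:x1].astype(int); m=((im.min(2)>th)&(im.max(2)-im.min(2)<45)).astype(np.uint8)
    n,l,st,c=cv2.connectedComponentsWithStats(m); k=1+st[1:,4].argmax()
    pts=np.argwhere(l==k)[:,::-1].astype(np.float32); r=cv2.minAreaRect(pts); return (r[0][0]+x0,r[0][1]+y0),r[1],cv2.boxPoints(r)+[x0,y0],st[k,4]
for nm,sn,b in(('lamp',t,(315,210,380,260)),('fit',t,(165,190,250,245)),('lamp',s,(215,175,270,198))):
    z={'lamp':.055,'fit':.054}[nm]
    c,wh,bx,a=rect(sn,*b); w=[onz(sn,*p,z)[:2] for p in bx]
    print(nm,c,wh,a,'ctr',np.round(onz(sn,*c,z),4),np.round(w,4).tolist())
    e=np.array([w[1]-w[0],w[2]-w[1]]); L=np.linalg.norm(e,axis=1); k=L.argmax(); print('len',L,'ang',np.arctan2(e[k][1],e[k][0]))
A=cv2.resize(t['pixels'][195:245,165:250],None,fx=7,fy=7,interpolation=2)[...,::-1]
B=cv2.resize(s['pixels'][215:275,295:365],None,fx=7,fy=7,interpolation=2)[...,::-1]
cv2.imwrite('pics/cropA.png',A)
C=cv2.resize(t['pixels'][210:260,315:385],None,fx=4,fy=4,interpolation=2)[...,::-1]
o=np.zeros((600,800,3),np.uint8); o[:350,:595]=A; o[380:580,:280]=C; o[350:600,300:590]=cv2.resize(B,(290,250)); cv2.imwrite('pics/cr.png',o)
```

```text
lamp (356.69787216186523, 231.9033031463623) (15.999702453613281, 60.69700241088867) 410 ctr [ 0.4859 -0.2166  0.055 ] [[0.4624, -0.131], [0.5486, -0.2807], [0.5094, -0.3026], [0.4238, -0.1532]]
len [0.17275452 0.04492262] ang -1.048233849602309
fit (206.2733383178711, 217.00100708007812) (61.58942794799805, 15.630996704101562) 632 ctr [0.5309 0.2071 0.054 ] [[0.5308, 0.2963], [0.5737, 0.2867], [0.531, 0.1176], [0.4883, 0.1279]]
len [0.04401469 0.17434516] ang -1.818255315004349
lamp (241.08536911010742, 186.73170852661133) (30.36867332458496, 3.644240617752075) 111 ctr [ 0.4862 -0.1949  0.055 ] [[0.5179, -0.244], [0.5028, -0.2528], [0.4543, -0.1456], [0.4697, -0.1374]]
len [0.01756078 0.11766538] ang 1.9951362201051512
```

View pics/cr.png

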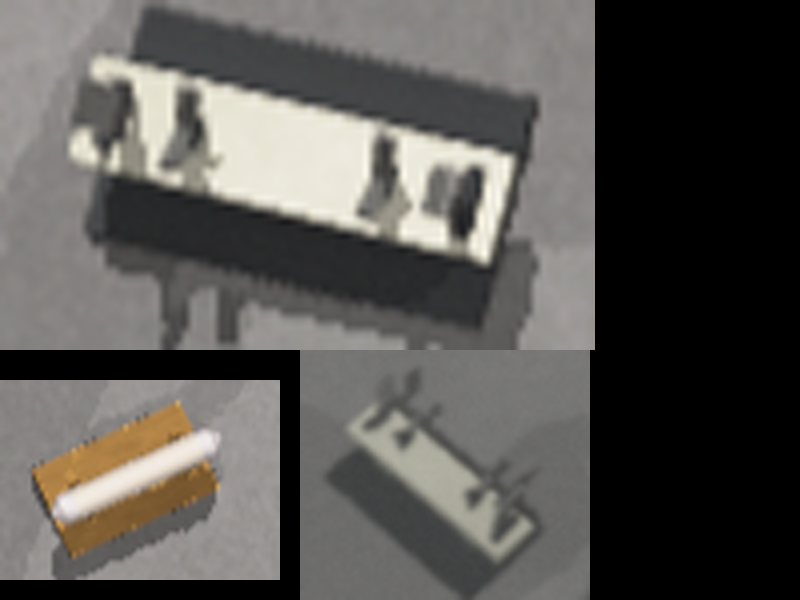

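Run:
```python
from h import *
t=load('top0')
a=onz(t,329.3,242,.05);b=onz(t,369.3,224.8,.05);print(a,b,(a+b)/2,np.linalg.norm(a-b),np.arctan2(*(a-b)[1::-1]))
```

```text
[ 0.45815978 -0.13931997  0.05      ] [ 0.50589219 -0.25371231  0.05      ] [ 0.48202599 -0.19651614  0.05      ] 0.12395156052108285 1.9661008446419748
```

Call:
servo_tool([
  [[4.2, -3.9, 0.5, 0, 0, 0], [4.2, -3.9, 0.5, 0, 0, 0], [4.2, -3.9, 0.5, 0, 0, 0], [4.2, -3.9, 0.5, 0, 0, 0], [4.2, -3.9, 0.5, 0, 0, 0], [4.2, -3.9, 0.5, 0, 0, 0], [4.2, -3.9, 0.5, 0, 0, 0], [4.2, -3.9, 0.5, 0, 0, 0], [1, -1, 0, 0, 0, 0], [0, 0, 0, 0, 0, 0]],
], grip=0)

```text
time: 1.4
position: [0.4931, 0.1981, 0.2768]
eef_rot: [-1.574, 0.003, -0.254]
force: [-0.4, 0.4, 0.4]
opening: 0.0882
```

Run:
```python
from h import *
s=snap('wrist','w1'); print(get_state()['time'],proj(s,[.531,.207,.054]))
```

```text
1.45 (np.float64(295.97055285855885), np.float64(207.3348101215989))
```

View pics/w1.png

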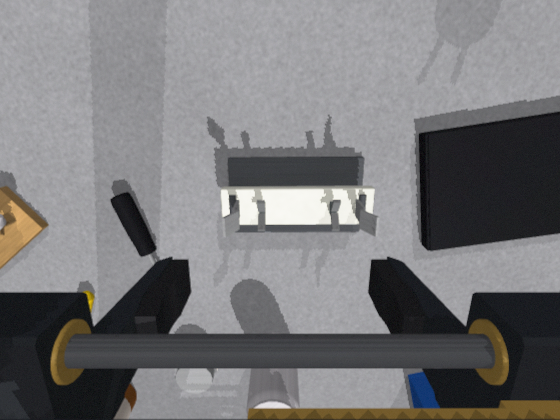

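The wrist view shows the fitting's white channel from about (222,188) to (374,226), in near-perfect alignment with the image rows, agreeing with the top-view estimate of (296,207).

Run:
```python
from h import *
s=load('w1'); im=s['pixels'][175:240,210:390].astype(int)
m=(im.min(2)>190).astype(np.uint8); n,l,st,c=cv2.connectedComponentsWithStats(m)
print([x[4] for x in st[1:]])
pts=np.vstack([np.argwhere(l==k)[:,::-1] for k in range(1,n) if st[k,4]>30]).astype(np.float32)
r=cv2.minAreaRect(pts); bx=cv2.boxPoints(r)+[210,175]; print(bx)
w=np.array([onz(s,*p,.054) for p in bx]); print(w.round(4).tolist(),w.mean(0)); e=np.diff(w,axis=0); print(np.linalg.norm(e,axis=1),np.arctan2(e[:,1],e[:,0]))
cv2.imwrite('pics/c2.png',cv2.resize(s['pixels'][170:245,210:390],None,fx=4.4,fy=4.4,interpolation=2)[...,::-1])
```

```text
[np.int32(193), np.int32(629), np.int32(2219), np.int32(514), np.int32(29), np.int32(193)]
[[221. 189.]
 [374. 189.]
 [374. 224.]
 [221. 224.]]
[[0.4886, 0.13, 0.054], [0.532, 0.2975, 0.054], [0.5737, 0.2905, 0.054], [0.5289, 0.1172, 0.054]] [0.53079129 0.20878663 0.054     ]
[0.17303412 0.04229623 0.17900054] [ 1.31776798 -0.16653351 -1.8234295 ]
```

View pics/c2.png

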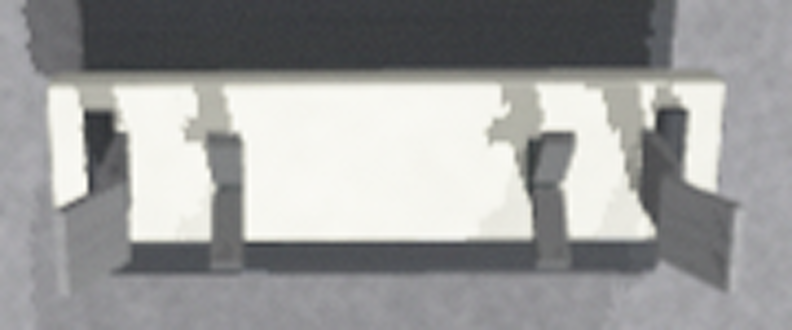

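Call:
servo_tool([
  [[-0.1, -5.6, -0.7, 0, 0, -0.13], [-0.1, -5.6, -0.7, 0, 0, -0.13], [-0.1, -5.6, -0.7, 0, 0, -0.13], [-0.1, -5.6, -0.7, 0, 0, -0.13], [-0.1, -5.6, -0.7, 0, 0, -0.13], [-0.1, -5.6, -0.7, 0, 0, -0.13], [-0.1, -5.6, -0.7, 0, 0, -0.13], [0, 0, -1, 0, 0, 0], [0, 0, 0, 0, 0, 0], [0, 0, 0, 0, 0, 0]],
])

```text
time: 2.7
position: [0.4801, -0.1869, 0.2173]
eef_rot: [-1.572, 0.004, -1.168]
force: [0.6, -0.0, -0.1]
opening: 0.0882
```

Run:
```python
from h import *
s=load('w1'); a=onz(s,224.1,226.8,.12); b=onz(s,377,226.6,.12); print('clips',a,b,(a+b)/2,np.linalg.norm(a-b),np.arctan2(*(b-a)[1::-1]))
s=snap('wrist','w2'); p=s['pixels'].astype(int)
m=((p.min(2)>140)&(p.max(2)-p.min(2)<40)).astype(np.uint8); m[290:]=0
n,l,st,c=cv2.connectedComponentsWithStats(m); k=1+st[1:,4].argmax(); print(st[k])
r=cv2.minAreaRect(np.argwhere(l==k)[:,::-1].astype(np.float32)); print(r); bx=cv2.boxPoints(r)
w=np.array([onz(s,*q,.05) for q in bx]); print(w.mean(0)); e=np.diff(w,axis=0); print(np.linalg.norm(e,axis=1),np.arctan2(e[:,1],e[:,0]))
```

```text
clips [0.51192465 0.13737978 0.12      ] [0.5485116  0.27994956 0.12      ] [0.53021812 0.20866467 0.12      ] 0.14718949489317426 1.3195922457445488
[    0     0   453   290 70337]
((226.0, 144.5), (289.0, 452.0), 90.0)
[ 0.42363614 -0.1827874   0.05      ]
[0.36825734 0.27106746 0.47987826] [ 0.40313972 -1.00961114 -2.738026  ]
```

View pics/w2.png

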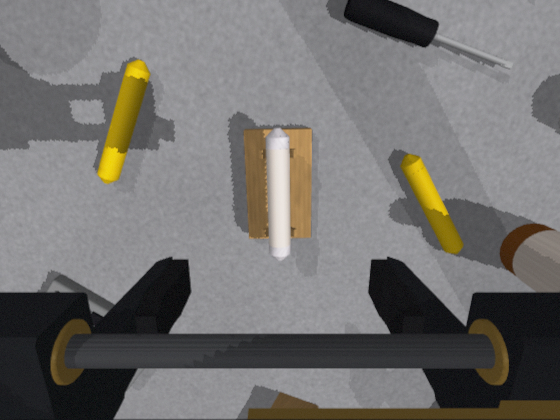

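The white lamp stands nearly upright in the wrist picture, with its tips at (277,128) and (280,259), and nothing close beside it.

Run:
```python
from h import *
s=load('w2'); p=s['pixels'][120:268,258:300].astype(int)
m=((p.min(2)>165)&(p.max(2)-p.min(2)<40)).astype(np.uint8)
n,l,st,c=cv2.connectedComponentsWithStats(m); k=1+st[1:,4].argmax(); print(st[k])
q=np.argwhere(l==k)[:,::-1]
mid=lambda v:(q[q[:,1]==v][:,0].min()+q[q[:,1]==v][:,0].max())/2+258
vs=np.arange(q[:,1].min()+14,q[:,1].max()-14); f=np.polyfit(vs+120,[mid(v) for v in vs],1)
P=[onz(s,np.polyval(f,v),v,.05) for v in(q[:,1].min()+120-.5,q[:,1].max()+120.5)]
print(P,(P[0]+P[1])/2,np.linalg.norm(P[0]-P[1]),np.arctan2(*(P[1]-P[0])[1::-1])%np.pi)
```

```text
[  11    8   21  133 2264]
[array([ 0.45596841, -0.13326127,  0.05      ]), array([ 0.51074597, -0.25485147,  0.05      ])] [ 0.48335719 -0.19405637  0.05      ] 0.13335950571789676 1.994074010018788
```

Call:
servo_tool([
  [[0.33, -0.71, -2, 0, 0, 0.02], [0, 0, -4, 0, 0, 0], [0, 0, -4, 0, 0, 0], [0, 0, -3, 0, 0, 0], [0, 0, -2, 0, 0, 0], [0, 0, -1.5, 0, 0, 0], [0, 0, -1, 0, 0, 0], [0, 0, 0, 0, 0, 0], [0, 0, 0, 0, 0, 0], [0, 0, 0, 0, 0, 0]],
])

```text
time: 4.0
position: [0.4872, -0.1862, 0.043]
eef_rot: [-1.565, -0.005, -1.131]
force: [-0.7, 0.4, -0.4]
opening: 0.088
```

Call:
servo_tool([
  [[-0.38, -0.78, 0, 0.002, 0.007, -0.017], [0, 0, -0.6, 0, 0, 0], [0, 0, -0.6, 0, 0, 0], [0, 0, 0, 0, 0, 0], [0, 0, 0, 0, 0, 0], [0, 0, 0, 0, 0, 0], [0, 0, 0, 0, 0, 0], [0, 0, 0, 0, 0, 0], [0, 0, 0, 0, 0, 0], [0, 0, 0, 0, 0, 0]],
])

```text
time: 5.25
position: [0.4833, -0.1948, 0.0308]
eef_rot: [-1.57, -0.001, -1.149]
force: [-0.5, -0.0, 0.1]
opening: 0.0882
```

Call:
servo_tool([
  [[0, 0, 0, 0, 0, 0], [0, 0, 0, 0, 0, 0], [0, 0, 0, 0, 0, 0], [0, 0, 0, 0, 0, 0], [0, 0, 0, 0, 0, 0], [0, 0, 0, 0, 0, 0], [0, 0, 0, 0, 0, 0], [0, 0, 0, 0, 0, 0], [0, 0, 0, 0, 0, 0], [0, 0, 0, 0, 0, 0]],
], grip=1, newtons=45)

```text
time: 6.5
position: [0.4825, -0.1951, 0.0309]
eef_rot: [-1.572, -0.001, -1.149]
force: [-0.3, -0.3, 0.2]
opening: 0.0203
```

Call:
servo_tool([
  [[0, 0, 2, 0, 0, 0], [0, 0, 4, 0, 0, 0], [0, 0, 5, 0, 0, 0], [0.7, 4, 4, 0, 0, -0.08], [0.7, 5.6, 1.5, 0, 0, -0.1], [0.7, 5.6, 0, 0, 0, -0.1], [0.7, 5.6, 0, 0, 0, -0.1], [0.7, 5.6, 0, 0, 0, -0.1], [0.7, 5.6, 0, 0, 0, -0.1], [0.6, 5, 0, 0, 0, -0.08]],
])

```text
time: 7.75
position: [0.5306, 0.1852, 0.2004]
eef_rot: [-1.568, 0.004, -1.837]
force: [1.1, -0.0, -0.1]
opening: 0.0206
```

Call:
servo_tool([
  [[0, 2.3, -1.5, 0, 0, 0.015], [0, 0, -1.5, 0, 0, 0], [0, 0, -1, 0, 0, 0], [0, 0, 0, 0, 0, 0], [0, 0, 0, 0, 0, 0], [0, 0, 0, 0, 0, 0], [0, 0, 0, 0, 0, 0], [0, 0, 0, 0, 0, 0], [0, 0, 0, 0, 0, 0], [0, 0, 0, 0, 0, 0]],
])

```text
time: 9.0
position: [0.531, 0.2094, 0.1595]
eef_rot: [-1.566, 0.005, -1.821]
force: [-0.7, -0.2, -0.3]
opening: 0.0202
```

Run:
```python
from h import *
w=snap('wrist','w3'); s=snap('scene','s3'); t=snap('top','t3')
st=get_state(); print(st['position'],st['eef_rot'])
a=1.320; d=np.array([np.cos(a),np.sin(a),0]); c=np.array([.5305,.2085,0])
for n,sn in(('w',w),('s',s),('t',t)): print(n,[np.round(proj(sn,p),1).tolist() for p in(c+[0,0,st['position'][2]+.0187]+.066*d,c+[0,0,st['position'][2]+.0187]-.066*d,c+[0,0,.12]+.073*d,c+[0,0,.12]-.073*d)])
o=np.zeros((600,800,3),np.uint8); o[:420,:560]=w['pixels']
o[420:600,:240]=cv2.resize(s['pixels'][205:265,290:370],None,fx=3,fy=3); o[420:600,300:600]=cv2.resize(t['pixels'][185:245,160:260],None,fx=3,fy=3)
cv2.imwrite('pics/m3.png',o[...,::-1])
```

```text
[0.53097859 0.20945139 0.15947802] [-1.5659671   0.0051666  -1.82138606]
w [[278.9, 145.9], [278.8, 415.3], [278.4, 119.2], [278.5, 345.9]]
s [[347.9, 237.3], [318.2, 212.9], [346.9, 247.6], [315.2, 221.0]]
t [[172.0, 207.4], [222.4, 219.9], [175.0, 208.8], [228.0, 222.0]]
```

View pics/m3.png

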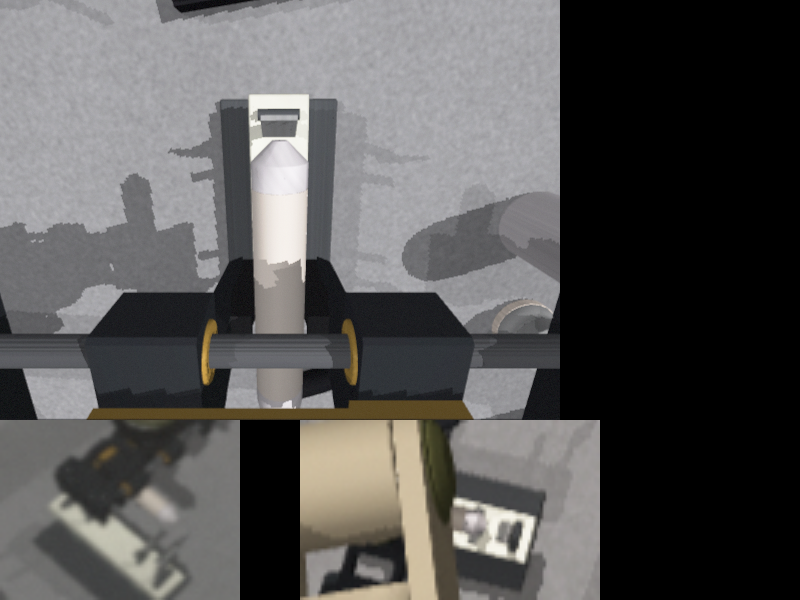

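The lamp sits centred laterally over the channel (axis at column 279). Its far tip is at row ~140, with the shoulders at (251,163) and (308,163), and the far clip's lip at row ~117 (119 predicted). I'll measure the slide along the axis and the pitch.

```bash
python3 - <<'E'
from h import *
from scipy.optimize import least_squares
w=load('w3'); a=-1.82139+np.pi; d=np.array([np.cos(a),np.sin(a),0]); e=np.array([-d[1],d[0],0]); c=np.array([.53098,.20945,.1595+.0187])
p=w['pixels'][:260].astype(int); 
for v in (136,138,140,142,144,150,158,163,166,175,190,191,194,230,250):
    r=p[v,225:335]; m=np.where((r.min(1)>(175)))[0]; print(v,(m.min()+225,m.max()+225) if len(m) else None, p[v,279].tolist())
for sh in(0,.003,.006):
  for ti in(0,.03,-.03):
    D=d*np.cos(ti)+np.array([0,0,np.sin(ti)]); U=np.cross(d,e)
    q=c+sh*D
    f=lambda x:np.round(proj(w,x),1).tolist()
    print(sh,ti,'tip',f(q+.066*D),f(q+.066*D+[0,0,.003]),'sh',f(q+.058*D+.011*e),f(q+.058*D-.011*e),'near',f(q-.058*D+[0,0,.011]))
E
python3 -c "
import cv2;im=cv2.imread('pics/w3.png');cv2.imwrite('pics/c3.png',cv2.resize(im[90:260,220:340],None,fx=3.5,fy=3.5,interpolation=2))"
```

```text
136 (np.int64(295), np.int64(307)) [127, 126, 126]
138 (np.int64(257), np.int64(307)) [245, 245, 239]
140 (np.int64(251), np.int64(307)) [147, 144, 147]
142 (np.int64(251), np.int64(307)) [227, 223, 227]
144 (np.int64(250), np.int64(307)) [226, 223, 227]
150 (np.int64(250), np.int64(307)) [229, 226, 230]
158 (np.int64(251), np.int64(307)) [230, 227, 230]
163 (np.int64(259), np.int64(307)) [227, 224, 227]
166 (np.int64(258), np.int64(307)) [227, 223, 227]
175 (np.int64(258), np.int64(306)) [242, 240, 243]
190 (np.int64(257), np.int64(306)) [242, 239, 242]
191 (np.int64(258), np.int64(306)) [243, 241, 243]
194 (np.int64(259), np.int64(307)) [243, 240, 241]
230 (np.int64(259), np.int64(305)) [245, 240, 235]
250 (np.int64(259), np.int64(305)) [244, 239, 234]
0 0 tip [279.5, 143.1] [279.5, 144.1] sh [250.6, 164.4] [308.4, 164.4] near [279.5, 421.6]
0 0.03 tip [279.5, 143.8] [279.6, 144.8] sh [250.2, 165.3] [308.8, 165.3] near [279.4, 418.1]
0 -0.03 tip [279.4, 142.6] [279.5, 143.5] sh [250.9, 163.7] [308.0, 163.7] near [279.5, 425.1]
0.003 0 tip [279.5, 134.9] [279.5, 135.7] sh [250.3, 156.5] [308.6, 156.5] near [279.5, 416.6]
0.003 0.03 tip [279.5, 135.5] [279.6, 136.3] sh [250.0, 157.4] [309.0, 157.3] near [279.5, 413.3]
0.003 -0.03 tip [279.5, 134.5] [279.5, 135.2] sh [250.7, 155.9] [308.2, 155.9] near [279.5, 419.8]
0.006 0 tip [279.5, 126.6] [279.5, 127.1] sh [250.1, 148.5] [308.8, 148.5] near [279.5, 411.5]
0.006 0.03 tip [279.5, 127.1] [279.6, 127.7] sh [249.7, 149.3] [309.3, 149.3] near [279.5, 408.5]
0.006 -0.03 tip [279.5, 126.3] [279.5, 126.8] sh [250.5, 147.9] [308.3, 147.9] near [279.5, 414.5]
```

View pics/c3.png

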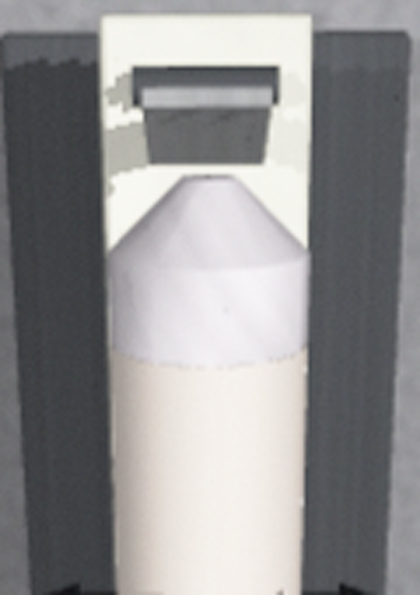

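Call:
servo_tool([
  [[-0.05, -0.2, -0.5, -0.003, 0.007, 0], [0, 0, -1, 0, 0, 0], [0, 0, -1, 0, 0, 0], [0, 0, -1, 0, 0, 0], [0, 0, -1, 0, 0, 0], [0, 0, -1, 0, 0, 0], [0, 0, -0.8, 0, 0, 0], [0, 0, 0, 0, 0, 0], [0, 0, 0, 0, 0, 0], [0, 0, 0, 0, 0, 0]],
])

```text
time: 10.4
position: [0.5302, 0.2073, 0.0914]
eef_rot: [-1.573, -0.0, -1.821]
force: [0.8, -0.7, -1.3]
opening: 0.0203
```

Call:
servo_tool([
  [[0, 0, -0.2, 0, 0, 0], [0, 0, -0.2, 0, 0, 0], [0, 0, -0.2, 0, 0, 0], [0, 0, -0.2, 0, 0, 0], [0, 0, -0.2, 0, 0, 0], [0, 0, -0.2, 0, 0, 0], [0, 0, -0.2, 0, 0, 0], [0, 0, 0, 0, 0, 0], [0, 0, 0, 0, 0, 0], [0, 0, 0, 0, 0, 0]],
])

```text
time: 11.65
position: [0.533, 0.2083, 0.0836]
eef_rot: [-1.562, 0.006, -1.821]
force: [-1.0, -0.9, 1.4]
opening: 0.0203
```

Call:
servo_tool([
  [[-0.27, -0.08, 0, -0.003, 0.011, 0], [0, 0, -0.2, 0, 0, 0], [-0.03, 0, -0.2, 0, 0.001, 0], [-0.03, 0, -0.2, 0, 0.001, 0], [-0.03, 0, -0.2, 0, 0.001, 0], [-0.03, 0, -0.2, 0, 0.001, 0], [-0.03, 0, -0.2, 0, 0.001, 0], [0, 0, -0.2, 0, 0, 0], [0, 0, 0, 0, 0, 0], [0, 0, 0, 0, 0, 0]],
])

```text
time: 12.9
position: [0.5313, 0.2078, 0.074]
eef_rot: [-1.57, 0.002, -1.822]
force: [-1.0, -2.5, 4.5]
opening: 0.0203
```

Call:
servo_tool([
  [[-0.08, -0.03, -0.1, 0, 0.002, 0], [0, 0, -0.2, 0, 0.001, 0], [-0.03, 0, -0.2, 0, 0.001, 0], [-0.03, 0, -0.2, 0, 0.001, 0], [-0.03, 0, -0.2, 0, 0.001, 0], [0, 0, 0, 0, 0, 0], [0, 0, 0, 0, 0, 0], [0, 0, 0, 0, 0, 0], [0, 0, 0, 0, 0, 0], [0, 0, 0, 0, 0, 0]],
])

```text
time: 14.15
position: [0.5314, 0.2078, 0.0735]
eef_rot: [-1.566, 0.004, -1.822]
force: [-1.4, -2.9, 5.9]
opening: 0.0205
```

Run:
```python
from h import *
st=get_state(); print(st['position'],st['force'],st['torque'])
w=snap('wrist','w4'); s=snap('scene','s4')
a=1.320; d=np.array([np.cos(a),np.sin(a),0]); c=np.array([.5305,.2085,0])
f=lambda x:np.round(proj(w,x),1).tolist()
print('tip',f(c+.066*d+[0,0,.091]),'clip',f(c+.073*d+[0,0,.12]))
A=cv2.resize(w['pixels'][40:260,200:360],None,fx=2.6,fy=2.6,interpolation=2); B=cv2.resize(s['pixels'][205:275,290:370],None,fx=4.5,fy=4.5,interpolation=2)
o=np.zeros((600,800,3),np.uint8); o[:A.shape[0],:A.shape[1]]=A; o[:B.shape[0],430:430+B.shape[1]]=B; cv2.imwrite('pics/m4.png',o[...,::-1])
```

```text
[0.5314497  0.20778228 0.0735214 ] [-1.42265123 -2.92741026  5.92391967] [-0.36949613  0.22286498 -0.03519598]
tip [276.4, 141.6] clip [276.0, 128.1]
```

View pics/m4.png

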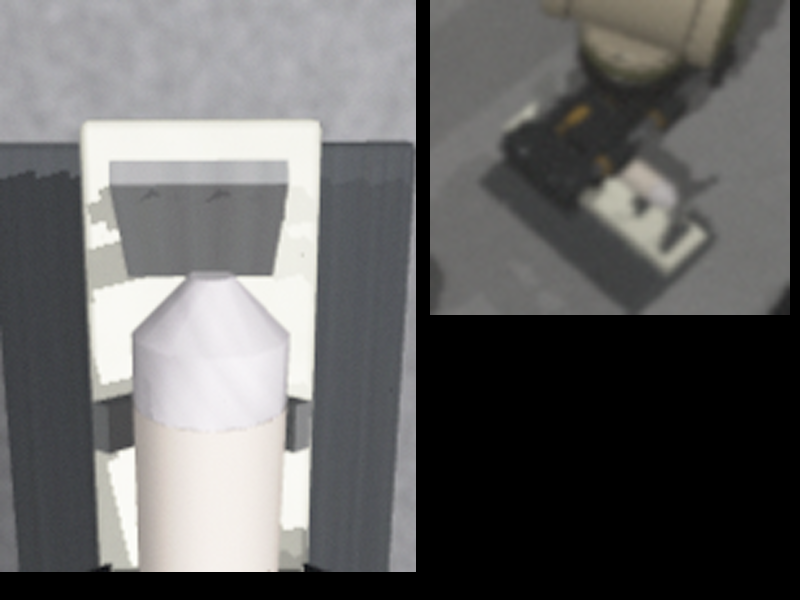

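Call:
servo_tool([
  [[-0.1, -0.02, -0.3, -0.002, 0.006, 0], [-0.05, 0, -0.5, 0, 0.002, 0], [-0.05, 0, -0.5, 0, 0.002, 0], [-0.05, 0, -0.5, 0, 0.002, 0], [-0.05, 0, -0.5, 0, 0.002, 0], [0, 0, 0, 0, 0, 0], [0, 0, 0, 0, 0, 0], [0, 0, 0, 0, 0, 0], [0, 0, 0, 0, 0, 0], [0, 0, 0, 0, 0, 0]],
])

```text
time: 15.5
position: [0.5313, 0.2089, 0.065]
eef_rot: [-1.564, 0.004, -1.819]
force: [-1.4, -3.5, 8.0]
opening: 0.0197
```

Run:
```python
from h import *
st=get_state(); print(st['position'],st['force'],st['torque'])
w=snap('wrist','w5'); s=snap('scene','s5')
a=1.320; d=np.array([np.cos(a),np.sin(a),0]); c=np.array([.5305,.2085,0]);e=np.array([-d[1],d[0],0])
f=lambda x:np.round(proj(w,x),1).tolist()
for z in(.088,.092,.096): print(z,'tip',f(c+.066*d+[0,0,z]),'sh',f(c+.058*d+.011*e+[0,0,z]),f(c+.058*d-.011*e+[0,0,z]))
print('clip',f(c+.073*d+[0,0,.12]))
A=cv2.resize(w['pixels'][40:260,200:360],None,fx=2.6,fy=2.6,interpolation=2); B=cv2.resize(s['pixels'][205:275,290:370],None,fx=4.5,fy=4.5,interpolation=2)
o=np.zeros((600,800,3),np.uint8); o[:A.shape[0],:A.shape[1]]=A; o[:B.shape[0],430:430+B.shape[1]]=B; cv2.imwrite('pics/m5.png',o[...,::-1])
```

```text
[0.53132007 0.20889937 0.06502945] [-1.40765657 -3.51136557  8.00703465] [-0.55211812  0.34811331  0.04683855]
0.088 tip [278.2, 146.2] sh [248.3, 168.1] [308.0, 168.2]
0.092 tip [278.3, 147.6] sh [247.4, 170.2] [309.0, 170.3]
0.096 tip [278.3, 149.1] sh [246.5, 172.4] [310.0, 172.5]
clip [278.8, 134.5]
```

View pics/m5.png

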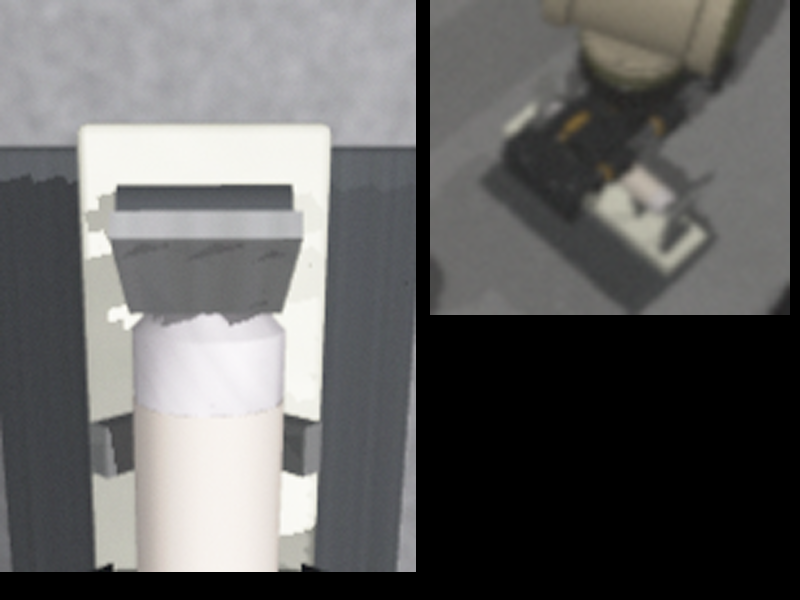

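The far (+y) end has snapped under its clip (tip hidden, clip sprung back, shoulder at row 167 where 168 is predicted for home). The near end is hidden by the gripper, so I'll let go, rise and look.

Call:
servo_tool([
  [[0, 0, 0, 0, 0, 0], [0, 0, 0, 0, 0, 0], [0, 0, 0, 0, 0, 0], [0, 0, 0, 0, 0, 0], [0, 0, 1, 0, 0, 0], [0, 0, 2, 0, 0, 0], [0, 0, 4, 0, 0, 0], [0, 0, 4, 0, 0, 0], [0, 0, 4, 0, 0, 0], [0, 0, 0, 0, 0, 0]],
], grip=0)

```text
time: 16.85
position: [0.53, 0.2097, 0.2212]
eef_rot: [-1.566, 0.006, -1.819]
force: [-0.3, -1.6, -0.4]
opening: 0.0883
```

Run:
```python
from h import *
st=get_state(); print(st['position'],st['force'],st['opening'])
w=snap('wrist','w6'); s=snap('scene','s6'); t=snap('top','t6')
a=1.320; d=np.array([np.cos(a),np.sin(a),0]); c=np.array([.5305,.2085,0]);e=np.array([-d[1],d[0],0])
f=lambda x:np.round(proj(w,x),1).tolist()
for z in(.088,.094): print(z,[f(c+k*.058*d+q*.011*e+[0,0,z]) for k in(1,-1) for q in(1,-1)],[f(c+k*.066*d+[0,0,z]) for k in(1,-1)])
print('clips',f(c+.073*d+[0,0,.12]),f(c-.073*d+[0,0,.12]))
A=cv2.resize(w['pixels'][60:310,200:360],None,fx=2.4,fy=2.4,interpolation=2); B=cv2.resize(s['pixels'][205:275,290:370],None,fx=4.8,fy=4.8,interpolation=2)
T=cv2.resize(t['pixels'][195:245,170:250],None,fx=4.8,fy=4.8,interpolation=2)
o=np.zeros((600,800,3),np.uint8); o[:A.shape[0],:A.shape[1]]=A; o[:B.shape[0],400:400+B.shape[1]]=B; o[350:590,400:784]=T; cv2.imwrite('pics/m6.png',o[...,::-1])
```

```text
[0.53004438 0.20967138 0.2212101 ] [-0.27693637 -1.58848651 -0.41240632] 0.08826341649082087
0.088 [[265.9, 132.9], [293.0, 133.0], [267.1, 262.0], [291.0, 262.1]] [[279.5, 122.8], [279.0, 269.9]]
0.094 [[265.7, 133.6], [293.3, 133.6], [266.9, 265.1], [291.2, 265.1]] [[279.5, 123.2], [279.0, 273.0]]
clips [279.8, 115.1] [279.1, 295.3]
```

View pics/m6.png

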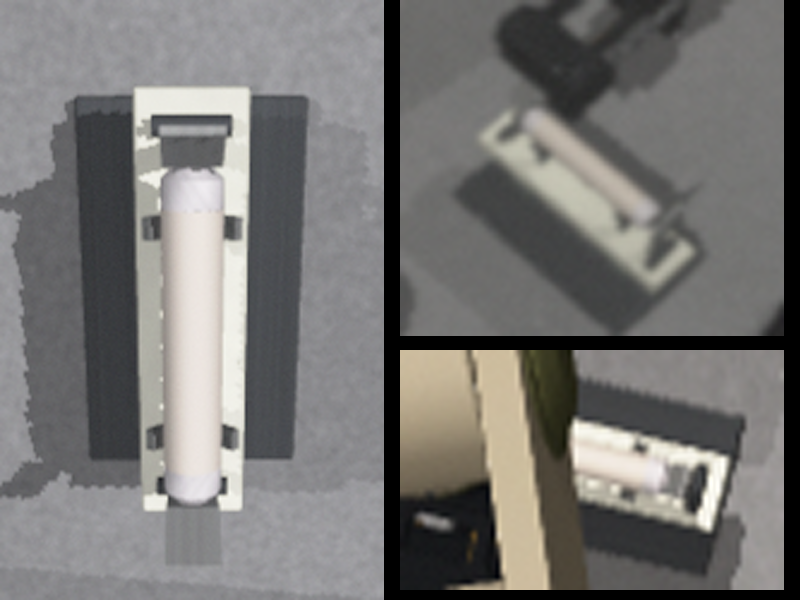

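Both clips look to be at rest: their top edges are at the predicted rows (115 and 295). The lamp's near tip is at row ~269.6, where home predicts 269.9. I'll check numerically that it lies level, using the aluminium cap boundaries and the lamp's side edges.

Run:
```python
from h import *
w=load('w6'); p=w['pixels'].astype(float); s=load('s6')
prof=(p[:,272:287,0]-p[:,272:287,2]).mean(1); g=np.diff(cv2.GaussianBlur(prof[:,None],(1,5),0)[:,0])
print('far bnd',130+np.abs(g[130:165]).argmax(),'near',240+np.abs(g[240:266]).argmax()); print(np.round(prof[140:156]),np.round(prof[248:276]))
print('col279 near',p[255:300,279].mean(1).astype(int))
a=1.320; d=np.array([np.cos(a),np.sin(a),0]); c=np.array([.5305,.2085,0])
for L in(.044,.046,.048,.05):
  print(L,[[round(proj(w,c+k*L*d+[0,0,z+.011])[1],1) for z in(.088,.094)] for k in(1,-1)])
# scene: lamp axis line by mask vs predicted
P=s['pixels'].astype(int); m=(P[...,0]-P[...,2]>8)&(P.min(2)>120); 
A=[proj(s,c+k*.045*d+[0,0,.088]) for k in(1,-1)]; B=[proj(s,c+k*.045*d+[0,0,.088+(0 if k>0 else .006)]) for k in(1,-1)]; print('scene pred home',A,'near up',B)
n=np.array([-(A[0][1]-A[1][1]),A[0][0]-A[1][0]]); n/=np.linalg.norm(n)
G=cv2.cvtColor(s['pixels'],cv2.COLOR_RGB2GRAY)
for t in np.linspace(0.05,.95,7):
  q=np.array(A[0])*(1-t)+np.array(A[1])*t; o=np.arange(-6,6.1,1)
  print(round(t,2),cv2.remap(G,(q[0]+o*n[0]).astype(np.float32)[None],(q[1]+o*n[1]).astype(np.float32)[None],1)[0])
```

```text
far bnd 147 near 257
[-1. -1. -1. -1. -1. -0. -0.  1.  8. 13. 13. 13. 13. 13. 13. 13.] [13. 13. 13. 13. 13. 13. 13. 13. 13.  9.  2. -1. -1. -1. -0. -1. -0. -1.
 -0. -0. -1. -1. -1. -2. -2. -2. -2. -2.]
col279 near [226 228 228 226 224 224 226 226 229 230 230 229 224 206 166 131 112 132
 132 133 133 132 132 134 133 131 133 133 133 133 129 131 131 132 131 133
 133 132 132 130 140 150 151 152 151]
0.044 [[np.float64(152.2), np.float64(153.2)], [np.float64(253.3), np.float64(256.2)]]
0.046 [[np.float64(149.6), np.float64(150.7)], [np.float64(255.3), np.float64(258.4)]]
0.048 [[np.float64(147.1), np.float64(148.1)], [np.float64(257.4), np.float64(260.5)]]
0.05 [[np.float64(144.5), np.float64(145.4)], [np.float64(259.5), np.float64(262.6)]]
scene pred home [(np.float64(339.41688624238816), np.float64(247.03691972293632)), (np.float64(320.1976059136508), np.float64(230.8566899756418))] near up [(np.float64(339.41688624238816), np.float64(247.03691972293632)), (np.float64(320.36152429818327), np.float64(229.95402357253843))]
0.05 [ 83  82  85 102 137 168 180 178 166 144 116 112 143]
0.2 [ 85  82  84 104 140 171 179 178 169 160 166 182 188]
0.35 [ 85  83  85 100 138 168 181 180 169 161 170 185 190]
0.5 [ 84  82  85 102 139 169 181 178 168 157 166 185 193]
0.65 [ 83  83  85 100 136 167 180 179 168 158 169 186 192]
0.8 [ 80  79  82  98 135 167 181 179 168 153 142 155 166]
0.95 [ 43  45  58  90 133 168 180 178 167 144 119 117 152]
```

Run:
```python
from h import *
a=load('top0')['pixels'].astype(int);b=load('t6')['pixels'].astype(int)
for n,(x,y) in dict(can=(236,133),tin=(278,146),screwd=(282,222),ledger=(120,203),carton=(457,184),calc=(441,280),bottle=(333,126),yel1=(330,180),yel2=(349,295)).items():
    print(n,(np.abs(a-b).max(2)[y-14:y+14,x-14:x+14]>60).sum())
print(get_state()['force'],get_state()['time']); order.close_job()
```

```text
can 0
tin 0
screwd 0
ledger 188
carton 0
calc 0
bottle 0
yel1 0
yel2 0
[-0.58262489 -0.37279699  0.26889104] 17.0
the job is handed in; nothing more can be done
```

The white lamp is snapped into the fitting, and I have let go of it and handed the job in at about 17 s. I took it from the cradle, centred it over the fitting, and pressed it down between the clips. The highest force I read was about 8 N; I read it only between moves.

**Lamp seated:**
- From above, the aluminium cap edges at both ends lie at the rows predicted for home (148 and 257.5). An end 6 mm high would read about 260.5.
- Along the lamp, the side camera shows the same profile at every point, in line with the home prediction, so it lies level.
- Both clip tops are back where they stand at rest.
- The gripper is open, with its fingertips about 22 cm above the counter, touching nothing.

**Checks that did not agree:**
- While pressing, the fingertips ended about 4 mm lower than expected for home, so the pads probably slid a little on the lamp.
- Comparing top views from before and after, the can, tin, screwdriver, bottle, carton, calculator and both yellow tubes showed no change. The ledger patch did change (188 pixels). I put this down to the arm now being in that part of the view, since nothing moved near the ledger, but I did not confirm it.

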